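# Set and clamp the roller gap of a dough sheeter

## Robot

A 7-joint arm with a two-finger parallel gripper is mounted at the origin on a cart in front of the work surface, level with it; the furniture and walls round the work are solid. World frame = base frame: x ahead of the robot, y to its left, z up, the work surface at z = 0. Lengths are in m, angles in rad, forces in N, time in s.
With the tool pointing down it reaches from about 0.4 to 0.85 m from the base axis. Payload 10.4 kg.
Tool frame: the origin (TCP) lies between the finger pads, 19 mm behind the fingertips; this is the grasp point; z points along the fingers, y is the line along which they close (so a half turn about z gives the same grasp; the last joint's range is limited). The gripper opens to 85 mm and grips with 20 to 120 N. Pads are 22 mm wide; open, the fingers measure 114 mm over their backs; the gripper's body (76 mm by 85 mm) begins 54 mm behind the grasp point. The pads swing forward as they close: fully open they stand 13 mm farther back than shut.
Start: joints at [-1.263, 0.332, -0.065, 1.46, 0.022, 1.35, -0.088], TCP at [0.203, 0.591, 0.25] pointing down, gripper open.
Joint ranges: [-2.6, 2.6], [-0.5, 2.12], [-1.47, 1.34], [0.16, 2.42], [-1.27, 4.41], [0.06, 2.06], [-2.6, 2.6]. Speed limits (rad/s): [2.22, 2.22, 2.79, 2.79, 3.14, 3.14, 3.14].

## Interface

Orientations are given as a unit quaternion [x, y, z, w].
In Python, from workcell import manip, optics gives the robot as it stands.
- The arm moves only by the tool jog_arm, never from a script. Its arguments are lists of equal length, an entry for each row: "dr": the turn, a rotation vector about the tool's x, y, z normalised to -1 to 1, where 1 is 4 degrees, a list of three; "translation": the shift along the tool's x, y, z normalised to -1 to 1, where 1 is 0.025 m, a list of three; "jaw": the opening, from 0 (shut) to 1 (fully open). A call has 1 to 10 rows; each row shifts and turns the commanded pose from where the row before left it, along the tool's axes as they then stand; what a row does not reach is not made up. A row lasts 1/10 s, in which the tool goes at most 50 mm and 8.59 degrees, less where a joint would pass 70% of its speed; a pose out of reach is approached as far as the arm can. A call with a number of a shift or a turn outside -1 to 1 is refused whole. A call with a gripper value outside its range is refused whole. The fingers move at their own pace and stop on an object; "squeeze" is the grip in N (left out, the last holds). Time passes only in rows, so rows that do not move let the fingers close. It gives the time, the measured TCP pose, the force, the opening and the grip force at its end, in the units of the state.
- manip.get_obs(): the state, without advancing time (a new reading comes with each control period).
- optics.camera(name): name is "scene" or "top" or "wrist"; returns a dict with "color" (480x640x3 uint8, red, green, blue), "mtx" (3x3 intrinsics, pixels), "R" (3x3) and "t" (3): a world point X has camera coordinates R X + t. Camera axes: x right, y down, z forward; pixel columns grow to the right and rows downward; lengths in m; the calibration is good to about 2 mm. A picture is of the moment at which its call begins. There is no depth.
- manip.hand_in(): hands the job in; it is judged then, once.
The state is a dict: "clock": time; "joint_pos": joint angles; "joint_velocities": joint speeds; "tau": joint torques, N m; "position": TCP position; "ee_rot": TCP orientation; "ft_force": force on the tool from outside, world axes, zero at the start; "torque": the same for the moment, N m; "grip_width": opening from 0.0 (shut) to 1.0 (fully open); "grasp_force": force on a finger pad.
Only numpy, scipy, OpenCV 4.12 (cv2) and the standard library are available. Lean on these libraries where they do the work, as an engineer would, in place of code of your own. Each camera call takes 0.05 s, during which the arm holds its last target. There are 200 camera calls.

## Task

Set the dough sheeter to the marked roller gap: push its sprung gap lever to the left until the pointer stands at the red marker, then, still holding it there, screw the black clamping grip clockwise until its bar lies in line with the lever, and let go so that the clamp alone keeps the pointer at the marker. Never let the lever snap back, leave the red marker where it is set, and do not disturb the jars, the shaker and the cup beside the machine.

Things in the scene. Friction and masses are not known exactly. Their poses are not given: they have to be found in the camera images.
- dial_pivot (a point): Where the lever's axis meets the underside of the 3 mm aluminium dial plate on the sloping front of the white dough sheeter (360 x 520 mm, 165 mm high, fixed, facing the robot). Axes: x up the dial's slope, away from the operator; y to the operator's left; z straight out of the dial, leaning 35 degrees from vertical towards the operator.
- lever (a joint): Angle of the dark steel gap lever about the dial's z, rad: 0 = at its right-hand stop, 0.5236 to the right of the dial's x axis; grows anticlockwise (leftwards) to 1.047. A spring drives it back to 0: at the grip about 3 N at 0, 9 N at 0.4, 15 N at 0.85, and 1 to 2 N of drag. It is 6 mm thick, 21 mm wide, its top 11.5 mm above dial_pivot. Scale lines every 5 degrees.
- pointer_tip (a point): Tip of the black pointer at the lever's end, 106 mm from the pivot; x along the lever, z out of the dial.
- marker_tip (a point): Inner tip of the red set marker (10 mm wide, 5 mm high) on the rim of the scale, 117.5 mm from the pivot; x points away from the pivot, z out of the dial. Held by light friction only, so do not touch it. It stands 0.40 to 0.85 rad from the lever's right-hand stop.
- grip_middle (a point): Grasp point of the black T-shaped clamping grip, on its screw axis (the dial's z), 90 mm from the pivot along the lever and 41 mm above dial_pivot. The bar is 56 mm long (own y), 15 mm thick (own x), from 18.5 to 50 mm above dial_pivot, a white line along its top. It is grasped and turned with the tool pointing along the dial's -z, so tilted 35 degrees.
- clamp_grip (a joint): Angle of the clamping grip relative to the lever, rad: 0 = bar square across the lever; grows clockwise (seen from the operator); 1.571 = bar in line with the lever. It turns against 0.18 N m of friction; the clamp bites from about 0.6, needs about 0.35 N m at 1.571 and has no stop there. Clamped, it holds the lever (about 0.01 rad of give); short of about 1.35 it may slip.
- honey_jar: Honey jar with a black lid, 65 mm wide, 86 mm high, loose, in front of a feed table left or right of the machine's head; origin at the middle of its underside.
- espresso_cup: White espresso cup, 59 mm wide and 49 mm high, loose, left of the machine's head; origin at its underside.
- salt_shaker: Glass salt shaker, 44 mm wide, 90 mm high, loose, in front of a feed table left or right of the machine's head; origin at the middle of its underside.
- spice_jar: Spice jar with a red lid, 45 mm wide, 106 mm high, loose, right of the machine's head; origin at the middle of its underside.

How it is judged:
At the end, for the whole second after the job is handed in: The released lever stays still with its pointer tip within 5 mm either way of the red marker's tip (half the marker's width), and the clamping grip's bar is in line with the lever within 0.17 rad (10 degrees) (y of pointer_tip in the frame of marker_tip between -0.005 and 0.005 m and value of joint clamp_grip between 1.4 and 1.74 rad and velocity of joint lever between -0.02 and 0.02 rad/s); the robot touches nothing.
It fails at once if the lever snaps back (faster than 2.5 rad/s) (velocity of joint lever below -2.5 rad/s).
It fails at once if the red marker is shifted by more than 4 mm (distance of marker_tip from where it was at the start of the episode above 0.004 m).
It fails at once if a jar, the shaker or the cup is moved by more than 20 mm (distance of any of honey_jar, espresso_cup, salt_shaker, spice_jar from where it was at the start of the episode above 0.02 m).
It also fails if it takes over 38 s, if anything falls off the work surface, if the arm or the gripper's body presses on something with over 40 N, if the wrist force passes 120 N, or if a joint passes its speed limit or range.

## Working session

There is one attempt and no reset: what is moved stays moved. The work goes in short steps, Python scripts to look and compute and a tool call to move; the robot and the scene stay as the last step left them, time stands still between calls to the robot, and variables do not carry over. Pictures are saved under pics/ and viewed, at most 10 in all, crops included, and the job is handed in when it is done.

Besides the shell and the picture viewer there is one more tool, called after "Emit:" by a JSON object that holds its "op" and its "data", one argument or row to a line. jog_arm: Moves the arm, as the interface text tells. Scaled input: -1 to 1 covers 0.025 m each way for a shift and 4 degrees each way for a turn. Its arguments: {"type":"object","properties":{"dr":{"type":"array","items":{"type":"array","items":{"type":"number"}}},"translation":{"type":"array","items":{"type":"array","items":{"type":"number"}}},"jaw":{"type":"array","items":{"type":"number"}},"squeeze":{"type":"number"}},"required":["dr","translation","jaw"]}

```bash
mkdir -p pics; ls; python3 - <<'E'
from workcell import manip, optics
import cv2,numpy as np
o=manip.get_obs(); print({k:np.round(v,3) for k,v in o.items()})
ims=[]
for n in("scene","top"):
    c=optics.camera(n); np.savez(f"cam_{n}.npz",**c)
    print(n,np.round(c["mtx"],1).tolist(),np.round(c["R"],3).tolist(),np.round(c["t"],3))
    cv2.imwrite(f"pics/{n}0.png",c["color"][:,:,::-1])
E
```

```text
pics
{'clock': np.float64(0.0), 'joint_pos': array([-1.263,  0.333, -0.065,  1.461,  0.022,  1.35 , -0.089]), 'joint_velocities': array([ 0.001, -0.001,  0.   , -0.   , -0.   ,  0.001,  0.   ]), 'tau': array([-1.0000e-03, -6.2546e+01,  4.9000e-02, -3.9160e+01,  1.6000e-02,
        1.0000e-02, -0.0000e+00]), 'position': array([0.203, 0.591, 0.249]), 'ee_rot': array([ 0.165,  0.986, -0.001, -0.   ]), 'ft_force': array([-0.661,  0.701, -0.542]), 'torque': array([-0.056, -0.008,  0.03 ]), 'grasp_force': np.float64(0.0), 'grip_width': np.float64(0.996)}
scene [[624.3, 0.0, 317.2], [0.0, 624.3, 244.2], [0.0, 0.0, 1.0]] [[0.618, -0.786, -0.01], [-0.508, -0.39, -0.768], [0.6, 0.48, -0.64]] [-0.283  0.403  0.757]
top [[530.1, 0.0, 326.4], [0.0, 530.1, 234.4], [0.0, 0.0, 1.0]] [[-0.004, -1.0, -0.006], [-0.989, 0.005, -0.147], [0.147, 0.005, -0.989]] [0.081 0.562 1.2  ]
```

View pics/scene0.png

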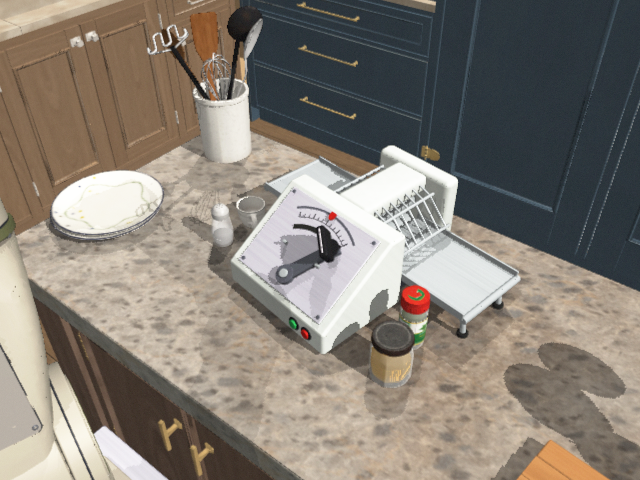

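View pics/top0.png

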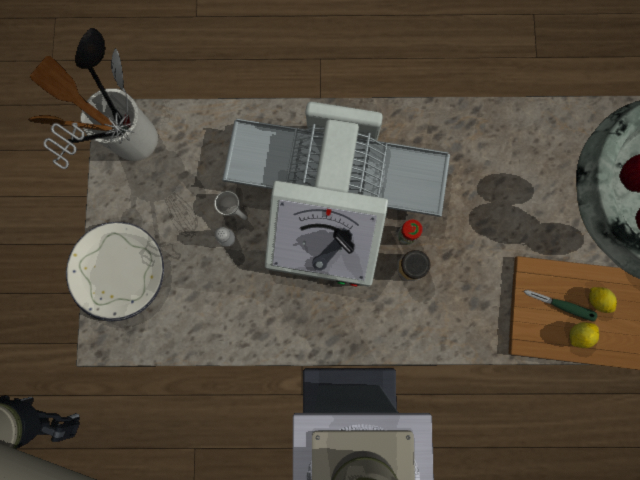

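The scene view shows the dial with its hub near (283,273), the grip near (326,243) and the marker near (332,216). In the top view the hub is near (319,263), the grip near (345,240) and the marker near (327,212). Next I'll enlarge both.

```bash
python3 - <<'E'
import cv2,numpy as np
s=cv2.imread("pics/scene0.png")[170:350,225:410]; t=cv2.imread("pics/top0.png")[180:290,262:392]
a=cv2.resize(s,None,fx=3.2,fy=3.2,interpolation=cv2.INTER_CUBIC)
b=cv2.resize(t,None,fx=6,fy=5.4,interpolation=cv2.INTER_CUBIC)
b=cv2.resize(t,None,fx=5.4,fy=5.4,interpolation=cv2.INTER_CUBIC)
cv2.imwrite("pics/s_z.png",a);cv2.imwrite("pics/t_z.png",b);print(a.shape,b.shape)
E
```

```text
(576, 592, 3) (594, 702, 3)
```

View pics/s_z.png

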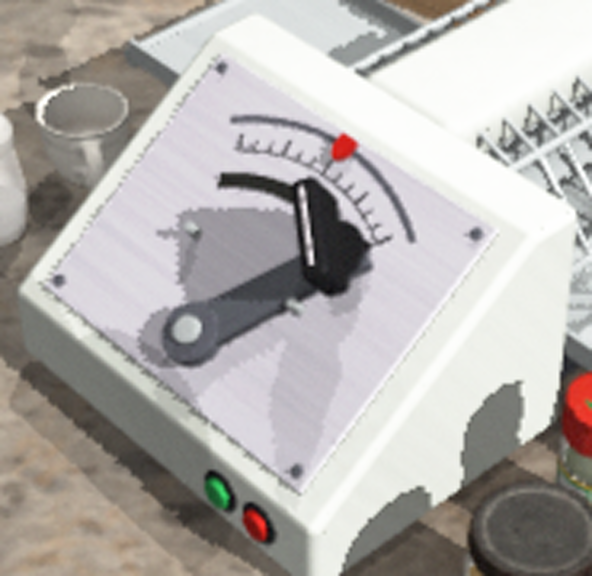

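View pics/t_z.png

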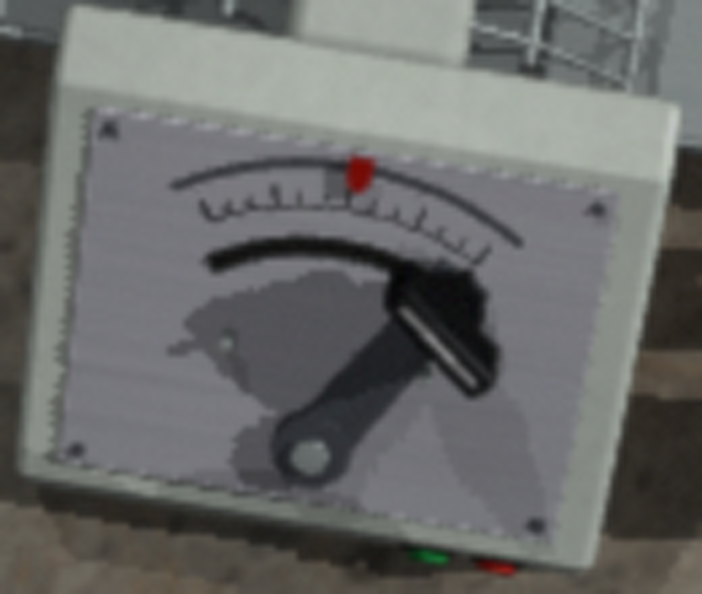

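Both crops show the screws, hub, marker and grip's white line. Scene crop: screws at (221,67), (476,233), (296,470), (58,281), hub (187,330), marker tip (338,163), line (302,187)-(313,263). Top crop: screws at (109,130), (597,208), (536,525), (75,451), hub (309,456), marker tip (358,195), line (404,308)-(478,387).

```bash
cat > fit.py <<'E'
import cv2,numpy as np
from scipy.optimize import least_squares
from scipy.spatial.transform import Rotation as Ro
S=np.array([[221,67],[476,233],[296,470],[58,281],[187,330],[338,163],[302,187],[313,263]],float)
T=np.array([[109,130],[597,208],[536,525],[75,451],[309,456],[358,195],[404,308],[478,387]],float)
S=(S+.5)/3.2-.5+[225,170]; T=(T+.5)/5.4-.5+[262,180]
def cam(n):
    c=np.load(f"cam_{n}.npz"); return c["mtx"]@np.c_[c["R"],c["t"]]
Ps,Pt=cam("scene"),cam("top")
def pr(P,X):
    q=np.c_[X,np.ones(len(X))]@P.T; return q[:,:2]/q[:,2:]
def frame(p):  # p: pos, yaw ; dial axes
    z=Ro.from_euler('z',p[3]).apply([-np.sin(np.radians(35)),0,np.cos(np.radians(35))])
    x=Ro.from_euler('z',p[3]).apply([np.cos(np.radians(35)),0,np.sin(np.radians(35))])
    return np.c_[x,np.cross(z,x),z]
if __name__=="__main__":
    X=cv2.triangulatePoints(Ps,Pt,S.T,T.T); X=(X[:3]/X[3]).T
    print(np.round(X,4)); 
    n=np.linalg.svd(X[:4]-X[:4].mean(0))[2][2]; n*=np.sign(n[2])
    print("normal",n,"lean",np.degrees(np.arccos(n[2])),"yaw",np.arctan2(-n[1],-n[0]))
    print("px err",np.round(np.c_[pr(Ps,X)-S,pr(Pt,X)-T],1).tolist())
    # params: P,yaw, screws(x0,x1,w symmetric), marker angle, hub height, line half length
    def model(p):
        x0,x1,w,m,hh,L=p[4:]
        a=-.5236; u=np.array([np.cos(a),np.sin(a)])
        ma=m-.5236
        y0=0
        loc=[[x1,w,.004],[x1,-w,.004],[x0,-w,.004],[x0,w,.004],[0,0,hh],
             [.1175*np.cos(ma),.1175*np.sin(ma),.006],
             [*(.09*u+L*np.array([-u[1],u[0]])),.05],[*(.09*u-L*np.array([-u[1],u[0]])),.05]]
        return p[:3]+np.array(loc)@frame(p).T
    f=lambda p:np.r_[(pr(Ps,model(p))-S).ravel(),(pr(Pt,model(p))-T).ravel()]
    r=least_squares(f,[*X[4],0.1,-.03,.13,.1,.6,.012,.025],loss='soft_l1')
    print(np.round(r.x,4)); print(np.round(f(r.x).reshape(2,-1,2),1).tolist())
    np.save("dial.npy",r.x)
E
python3 fit.py
```

```text
[[ 0.6125  0.173   0.156 ]
 [ 0.58   -0.02    0.1552]
 [ 0.4604  0.001   0.071 ]
 [ 0.4929  0.1939  0.0703]
 [ 0.4882  0.0951  0.0921]
 [ 0.5875  0.0734  0.1506]
 [ 0.5377  0.0568  0.1741]
 [ 0.5087  0.0278  0.159 ]]
normal [-0.56510531  0.09511731  0.81951735] lean 34.963492063659466 yaw -0.16675480828842976
px err [[-0.2, 0.0, 0.2, -0.2], [-0.1, 0.0, 0.1, -0.0], [0.1, -0.0, -0.0, 0.0], [-0.2, 0.0, 0.2, -0.2], [-0.2, 0.0, 0.1, -0.1], [-0.7, 0.1, 0.5, -0.5], [-0.1, 0.0, 0.0, -0.0], [-0.2, 0.0, 0.1, -0.1]]
[ 0.4965  0.0938  0.0799 -0.171  -0.0218  0.1264  0.0979  0.4778  0.0146
  0.0223]
[[[-0.1, 0.1], [-0.2, -0.1], [0.0, 0.4], [0.0, -0.2], [-0.2, 0.1], [-0.6, -0.3], [-2.8, 0.7], [1.7, -0.4]], [[0.2, -0.3], [0.0, 0.1], [0.1, 0.2], [0.2, -0.4], [0.1, -0.2], [0.9, -0.4], [-1.9, 1.0], [0.9, -1.3]]]
```

```bash
python3 - <<'E'
from fit import *
X=cv2.triangulatePoints(Ps,Pt,S.T,T.T); X=(X[:3]/X[3]).T
p=np.load("dial.npy"); L=(X-p[:3])@frame(p); print(np.round(L,4))
m=L[6:].mean(0); print(m,np.hypot(*m[:2]),np.arctan2(m[1],m[0]), np.hypot(*L[5,:2]),np.arctan2(L[5,1],L[5,0])+.5236)
d=L[6]-L[7]; print(np.arctan2(d[1],d[0]),np.linalg.norm(d))
E
```

```text
[[ 0.1263  0.0977  0.0045]
 [ 0.1264 -0.098   0.0034]
 [-0.0213 -0.0976  0.0041]
 [-0.0224  0.098   0.004 ]
 [ 0.0002 -0.0002  0.0149]
 [ 0.1169 -0.0046  0.0046]
 [ 0.0924 -0.0294  0.0503]
 [ 0.0644 -0.063   0.0515]]
[ 0.07841444 -0.04622693  0.05091951] 0.0910261144141561 -0.5326783921439371 0.11698850360989274 0.48418001467842264
0.8760347392988566 0.04371637144677586
```

```bash
cat > plan.py <<'E'
from fit import *
from workcell import manip
p=np.load("dial.npy"); D=frame(p); P=p[:3]
def pose(th,c,out=0.,r=.09,h=.041):
    """TCP pose for lever angle th, clamp angle c, 'out' metres above the grasp along dial z"""
    a=th-.5236; ph=a+np.pi/2-c
    t=P+D@[r*np.cos(a),r*np.sin(a),h+out]
    x=D@[np.cos(ph),np.sin(ph),0]; z=-D[:,2]
    return t,Ro.from_matrix(np.c_[x,np.cross(z,x),z])
def now():
    o=manip.get_obs(); return np.array(o["position"]),Ro.from_quat(o["ee_rot"])
def rows(wps,per):
    """wps list of (t,R) incl. start; per: rows per segment. prints rows"""
    T,R=[],[]; c=wps[0]
    ct,cR=c
    for (a,b,n) in zip(wps[:-1],wps[1:],per):
        w=(a[1].inv()*b[1]).as_rotvec()
        for k in range(1,n+1):
            t=a[0]+(b[0]-a[0])*k/n; q=a[1]*Ro.from_rotvec(w*k/n)
            dt=np.round(cR.inv().apply(t-ct)/.025,2); dr=np.round(np.degrees((cR.inv()*q).as_rotvec())/4,2)
            T.append(dt.tolist());R.append(dr.tolist())
            ct=ct+cR.apply(dt*.025); cR=cR*Ro.from_rotvec(np.radians(dr*4))
    for i in range(0,len(T),10): print("dr",R[i:i+10],"\ntr",T[i:i+10])
    print("max",np.abs(T).max(),np.abs(R).max())
def err(tgt):
    t,R=now(); print("err mm in dial axes",np.round(D.T@(t-tgt[0])*1000,1),"deg dial",np.round(np.degrees(D.T@(R*tgt[1].inv()).as_rotvec()),2))
E
python3 - <<'E'
from plan import *
s=now(); g=pose(0,.17,.11); print(g[0],pose(0,.17)[0])
rows([s,g],[30])
E
```

```text
[0.46645379 0.05332917 0.24825782] [0.52862748 0.04259559 0.15815109]
dr [[-0.33, -0.12, 0.97], [-0.33, -0.13, 0.97], [-0.33, -0.12, 0.96], [-0.33, -0.12, 0.97], [-0.33, -0.12, 0.97], [-0.33, -0.13, 0.97], [-0.33, -0.12, 0.97], [-0.33, -0.12, 0.97], [-0.32, -0.13, 0.96], [-0.33, -0.12, 0.97]] 
tr [[-0.57, -0.56, 0.0], [-0.6, -0.53, -0.0], [-0.63, -0.48, -0.01], [-0.67, -0.44, -0.02], [-0.7, -0.39, -0.02], [-0.72, -0.34, -0.03], [-0.74, -0.3, -0.02], [-0.76, -0.24, -0.02], [-0.77, -0.19, -0.02], [-0.79, -0.13, -0.02]]
dr [[-0.33, -0.12, 0.97], [-0.33, -0.12, 0.97], [-0.33, -0.13, 0.97], [-0.33, -0.12, 0.97], [-0.33, -0.12, 0.96], [-0.33, -0.12, 0.97], [-0.33, -0.13, 0.97], [-0.33, -0.12, 0.97], [-0.33, -0.12, 0.97], [-0.33, -0.13, 0.96]] 
tr [[-0.79, -0.08, -0.02], [-0.8, -0.03, -0.01], [-0.8, 0.02, 0.0], [-0.79, 0.08, 0.01], [-0.79, 0.14, 0.01], [-0.78, 0.18, 0.03], [-0.76, 0.24, 0.03], [-0.74, 0.29, 0.05], [-0.72, 0.33, 0.07], [-0.7, 0.38, 0.07]]
dr [[-0.33, -0.12, 0.97], [-0.33, -0.12, 0.97], [-0.33, -0.12, 0.97], [-0.33, -0.13, 0.97], [-0.32, -0.12, 0.97], [-0.33, -0.12, 0.96], [-0.33, -0.12, 0.97], [-0.33, -0.13, 0.97], [-0.33, -0.12, 0.97], [-0.33, -0.12, 0.97]] 
tr [[-0.67, 0.43, 0.1], [-0.64, 0.46, 0.1], [-0.6, 0.51, 0.13], [-0.57, 0.54, 0.14], [-0.52, 0.58, 0.16], [-0.49, 0.61, 0.18], [-0.44, 0.63, 0.19], [-0.4, 0.66, 0.22], [-0.35, 0.68, 0.23], [-0.3, 0.7, 0.25]]
max 0.8 0.97
```

Emit:
{"op": "jog_arm", "data": {
  "dr": [
    [-0.33,-0.12,0.97],
    [-0.33,-0.12,0.97],
    [-0.33,-0.12,0.97],
    [-0.33,-0.12,0.97],
    [-0.33,-0.12,0.97],
    [-0.33,-0.12,0.97],
    [-0.33,-0.12,0.97],
    [-0.33,-0.12,0.97],
    [-0.33,-0.12,0.97],
    [-0.33,-0.12,0.97]
  ],
  "translation": [
    [-0.57,-0.56,0],
    [-0.6,-0.53,0],
    [-0.63,-0.48,-0.01],
    [-0.67,-0.44,-0.02],
    [-0.7,-0.39,-0.02],
    [-0.72,-0.34,-0.03],
    [-0.74,-0.3,-0.02],
    [-0.76,-0.24,-0.02],
    [-0.77,-0.19,-0.02],
    [-0.79,-0.13,-0.02]
  ],
  "jaw": [1,1,1,1,1,1,1,1,1,1],
  "squeeze": 100
}}

```text
clock: 1.1
position: [0.291, 0.411, 0.249]
ee_rot: [0.482, 0.868, 0.105, 0.059]
ft_force: [0.8, 0.7, -0.2]
grip_width: 0.996
grasp_force: 0.0
```

Emit:
{"op": "jog_arm", "data": {
  "dr": [
    [-0.33,-0.12,0.97],
    [-0.33,-0.12,0.97],
    [-0.33,-0.12,0.97],
    [-0.33,-0.12,0.97],
    [-0.33,-0.12,0.97],
    [-0.33,-0.12,0.97],
    [-0.33,-0.12,0.97],
    [-0.33,-0.12,0.97],
    [-0.33,-0.12,0.97],
    [-0.33,-0.12,0.97]
  ],
  "translation": [
    [-0.79,-0.08,-0.02],
    [-0.8,-0.03,-0.01],
    [-0.8,0.02,0],
    [-0.79,0.08,0.01],
    [-0.79,0.14,0.01],
    [-0.78,0.18,0.03],
    [-0.76,0.24,0.03],
    [-0.74,0.29,0.05],
    [-0.72,0.33,0.07],
    [-0.7,0.38,0.07]
  ],
  "jaw": [1,1,1,1,1,1,1,1,1,1]
}}

```text
clock: 2.1
position: [0.3784, 0.2317, 0.248]
ee_rot: [0.736, 0.638, 0.196, 0.111]
ft_force: [0.5, -0.4, -0.2]
grip_width: 1.001
grasp_force: 0.0
```

Emit:
{"op": "jog_arm", "data": {
  "dr": [
    [-0.33,-0.12,0.97],
    [-0.33,-0.12,0.97],
    [-0.33,-0.12,0.97],
    [-0.33,-0.12,0.97],
    [-0.33,-0.12,0.97],
    [-0.33,-0.12,0.97],
    [-0.33,-0.12,0.97],
    [-0.33,-0.12,0.97],
    [-0.33,-0.12,0.97],
    [-0.33,-0.12,0.97]
  ],
  "translation": [
    [-0.67,0.43,0.1],
    [-0.64,0.46,0.1],
    [-0.6,0.51,0.13],
    [-0.57,0.54,0.14],
    [-0.52,0.58,0.16],
    [-0.49,0.61,0.18],
    [-0.44,0.63,0.19],
    [-0.4,0.66,0.22],
    [-0.35,0.68,0.23],
    [-0.3,0.7,0.25]
  ],
  "jaw": [1,1,1,1,1,1,1,1,1,1]
}}

```text
clock: 3.1
position: [0.4661, 0.0524, 0.2466]
ee_rot: [0.896, 0.327, 0.262, 0.148]
ft_force: [0.5, 0.4, -0.1]
grip_width: 1.001
grasp_force: 0.0
```

```bash
python3 - <<'E'
from plan import *
from workcell import optics
err(pose(0,.17,.11)); print(np.round(manip.get_obs()["joint_pos"],2))
c=optics.camera("wrist"); im=c["color"][:,:,::-1].copy(); M=c["mtx"]@np.c_[c["R"],c["t"]]
a=-.5236;ph=a+np.pi/2-.17;g=.09*np.array([np.cos(a),np.sin(a)]);b=.028*np.array([np.cos(ph),np.sin(ph)])
loc=np.array([[*g,.05],[*(g+b),.05],[*(g-b),.05],[0,0,.0146],[.1175*np.cos(.48+a),.1175*np.sin(.48+a),.006],[.106*np.cos(a),.106*np.sin(a),.008]])
q=pr(M,P+loc@D.T); print(q)
for u in q: cv2.circle(im,tuple(int(v) for v in u),4,(0,255,0),1)
cv2.imwrite("pics/w1.png",im); rows([now(),pose(0,.17)],[8])
E
```

```text
err mm in dial axes [-1.1 -0.9 -1.3] deg dial [ 0.21  0.04 -0.47]
[-0.62 -0.41  0.14  2.3   0.57  0.82 -1.65]
[[320.43414283 252.02299326]
 [320.10237312 205.38088491]
 [320.74534779 295.77399063]
 [192.48074444 259.29575817]
 [327.1697204  152.37241158]
 [343.11509488 230.8662349 ]]
dr [[-0.0, -0.0, -0.02], [-0.0, -0.0, -0.03], [-0.01, -0.0, -0.02], [0.0, -0.0, -0.03], [0.0, -0.0, -0.02], [-0.0, -0.0, -0.03], [-0.0, -0.0, -0.02], [-0.0, -0.0, -0.03]] 
tr [[0.01, -0.01, 0.54], [0.02, -0.0, 0.54], [0.01, -0.01, 0.54], [0.01, -0.01, 0.54], [0.01, -0.01, 0.54], [0.02, -0.01, 0.54], [0.01, -0.0, 0.54], [0.01, -0.01, 0.54]]
max 0.54 0.03
```

View pics/w1.png

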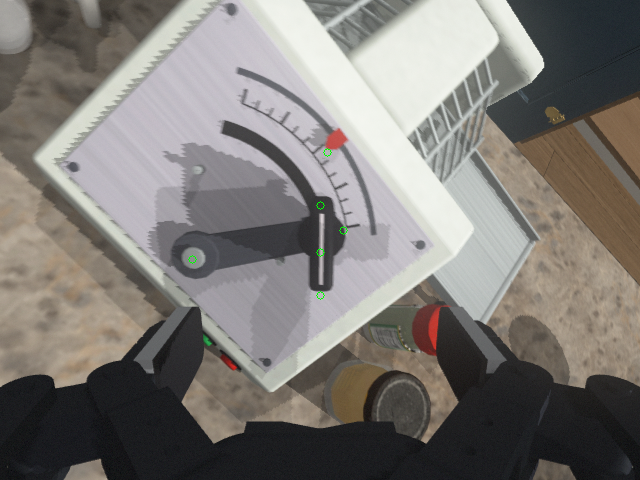

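The wrist picture shows the bar from (321,196) to (321,291), the hub at (194,258), screws at (231,9), (420,245), (266,363) and (73,167), and the marker tip near (329,148). The hub prediction fits, but the bar is about 8 px (roughly 5 mm) off, so I'll refit with all three views.

```bash
cat > fit3.py <<'E'
from plan import *
W=np.array([[231,9],[420,245],[266,363],[73,167],[194,258],[329,148],[321,213],[321,282]],float)
def go():
    from workcell import optics
    c=optics.camera("wrist"); M=c["mtx"]@np.c_[c["R"],c["t"]]; np.save("Mw.npy",M)
    def model(p):
        x0,x1,w,m,hh,L,th,cl=p[4:12]
        a=th-.5236; u=.09*np.array([np.cos(a),np.sin(a)]); ph=a+np.pi/2-cl; v=L*np.array([np.cos(ph),np.sin(ph)]); ma=m-.5236
        loc=[[x1,w,.004],[x1,-w,.004],[x0,-w,.004],[x0,w,.004],[0,0,hh],[.1175*np.cos(ma),.1175*np.sin(ma),.006],[*(u+v),.05],[*(u-v),.05]]
        return p[:3]+np.array(loc)@frame(p).T
    # small free image shift per camera = calibration error, regularised (px)
    def f(p):
        X=model(p); s=p[12:].reshape(3,2)
        return np.r_[(pr(Ps,X)+s[0]-S).ravel(),(pr(Pt,X)+s[1]-T).ravel(),((pr(M,X)+s[2]-W)/3).ravel(),s[0]/2,s[1]/1.5,s[2]/5]
    p0=np.load("dial.npy")
    r=least_squares(f,[*p0,0,.17,0,0,0,0,0,0],loss='soft_l1'); x=r.x
    print(np.round(x,4)); print(np.round(f(x)[:48].reshape(3,8,2),1).tolist())
    return x
if __name__=="__main__": np.save("dial3.npy",go())
E
python3 fit3.py
```

```text
[ 4.9820e-01  9.3100e-02  7.9500e-02 -1.7250e-01 -2.2400e-02  1.2580e-01
  9.7800e-02  4.8190e-01  1.5100e-02  2.1600e-02 -2.3000e-03  1.7760e-01
 -5.8440e-01 -8.4000e-03 -3.6610e-01  7.3250e-01  2.3627e+00 -9.3600e-02]
[[[0.2, 0.2], [-0.1, 0.1], [0.2, 0.4], [0.3, -0.2], [0.1, -0.2], [-0.3, -0.5], [-0.1, 0.0], [-0.1, 0.1]], [[0.2, -0.2], [-0.0, 0.4], [-0.1, 0.5], [0.2, -0.2], [0.0, -0.1], [0.7, -0.4], [-0.3, 0.1], [-0.5, -0.3]], [[-0.4, -0.2], [0.2, -0.6], [0.5, -0.3], [-0.3, 0.3], [-0.2, -0.2], [-0.5, 0.4], [0.1, 0.1], [0.2, 0.4]]]
```

```bash
sed -i 's/dial.npy"); D/dial3.npy"); D/' plan.py; python3 - <<'E'
from plan import *
err(pose(0,.178,.11)); rows([now(),pose(0,.178)],[6])
E
```

```text
err mm in dial axes [-2.3 -1.4 -0.3] deg dial [0.19 0.09 0.03]
dr [[-0.01, -0.0, 0.0], [-0.01, -0.01, 0.0], [-0.0, -0.0, 0.0], [-0.01, -0.0, 0.0], [-0.01, -0.01, 0.01], [-0.01, -0.0, -0.0]] 
tr [[0.02, 0.01, 0.73], [0.01, 0.01, 0.73], [0.02, 0.0, 0.73], [0.01, 0.01, 0.73], [0.02, 0.01, 0.74], [0.02, 0.01, 0.73]]
max 0.74 0.01
```

Emit:
{"op": "jog_arm", "data": {
  "dr": [
    [0,0,0],
    [0,0,0],
    [0,0,0],
    [0,0,0],
    [0,0,0],
    [0,0,0],
    [0,0,0]
  ],
  "translation": [
    [0.02,0.01,0.73],
    [0.02,0.01,0.73],
    [0.02,0.01,0.73],
    [0.02,0.01,0.73],
    [0.02,0.01,0.73],
    [0.02,0.01,0.73],
    [0,0,0]
  ],
  "jaw": [1,1,1,1,1,0.6,0.5]
}}

```text
clock: 3.9
position: [0.5301, 0.0441, 0.1568]
ee_rot: [0.896, 0.329, 0.26, 0.148]
ft_force: [-1.3, -0.3, 0.0]
grip_width: 0.691
grasp_force: 0.0
```

```bash
python3 - <<'E'
from plan import *
err(pose(0,.178)); o=manip.get_obs(); print(o["ft_force"],o["grip_width"])
E
```

```text
err mm in dial axes [-1.   2.3 -0.5] deg dial [0.24 0.22 0.36]
[-1.33318575 -0.26943331  0.03221198] 0.6907266304946622
```

Emit:
{"op": "jog_arm", "data": {
  "dr": [
    [0,0,0],
    [0,0,0],
    [0,0,0],
    [0,0,0],
    [0,0,0],
    [0,0,0],
    [0,0,0],
    [0,0,0]
  ],
  "translation": [
    [0,0.09,0],
    [0,0,0],
    [0,0,0],
    [0,0,0],
    [0,0,0],
    [0,0,0],
    [0,0,0],
    [0,0,0]
  ],
  "jaw": [0.4,0.3,0,0,0,0,0,0],
  "squeeze": 100
}}

```text
clock: 4.7
position: [0.5305, 0.0446, 0.1599]
ee_rot: [0.895, 0.329, 0.262, 0.146]
ft_force: [-15.6, 8.7, 5.5]
grip_width: 0.152
grasp_force: 97.4
```

```bash
python3 - <<'E'
from plan import *
err(pose(0,.178)); o=manip.get_obs(); print(D.T@o["ft_force"],D.T@o["torque"],o["grip_width"])
m=p[7]; print("marker",m)
s=now(); wp=[s]
t0,R0=s; rel=D.T@(t0-P); 
N=12
for k in range(1,N+1):
    a=m*k/N; Q=Ro.from_rotvec(D[:,2]*a); wp.append((P+Q.apply(t0-P),Q*R0))
rows(wp,[1]*N)
E
```

```text
err mm in dial axes [1.1 2.8 1.8] deg dial [0.48 0.1  0.31]
[-10.65717866   5.86196035  14.17688387] [ 1.05472242  2.73201671 -0.15970092] 0.1515027546086172
marker 0.4818646990678973
dr [[0.0, -0.0, -0.58], [0.01, -0.01, -0.57], [-0.0, -0.0, -0.58], [0.0, -0.01, -0.57], [0.01, 0.0, -0.58], [-0.0, -0.0, -0.57], [0.0, -0.01, -0.58], [0.0, -0.0, -0.57], [0.01, -0.01, -0.58], [0.0, 0.0, -0.57]] 
tr [[0.14, -0.03, 0.0], [0.14, -0.03, 0.0], [0.14, -0.04, 0.0], [0.14, -0.03, 0.0], [0.14, -0.03, 0.0], [0.14, -0.03, 0.01], [0.14, -0.04, -0.0], [0.14, -0.03, -0.0], [0.14, -0.03, -0.0], [0.14, -0.03, -0.0]]
dr [[0.0, -0.0, -0.58], [0.01, -0.01, -0.57]] 
tr [[0.14, -0.03, 0.0], [0.14, -0.04, 0.0]]
max 0.14 0.58
```

Emit:
{"op": "jog_arm", "data": {
  "dr": [
    [0,0,-0.58],
    [0,0,-0.58],
    [0,0,-0.58],
    [0,0,-0.58],
    [0,0,-0.58],
    [0,0,-0.58],
    [0,0,-0.58],
    [0,0,-0.58],
    [0,0,-0.58],
    [0,0,-0.58]
  ],
  "translation": [
    [0.14,-0.03,0],
    [0.14,-0.03,0],
    [0.14,-0.03,0],
    [0.14,-0.03,0],
    [0.14,-0.03,0],
    [0.14,-0.03,0],
    [0.14,-0.03,0],
    [0.14,-0.03,0],
    [0.14,-0.03,0],
    [0.14,-0.03,0]
  ],
  "jaw": [0,0,0,0,0,0,0,0,0,0]
}}

```text
clock: 5.7
position: [0.5442, 0.074, 0.1656]
ee_rot: [0.812, 0.502, 0.225, 0.197]
ft_force: [-21.1, -1.8, 12.0]
grip_width: 0.152
grasp_force: 98.2
```

```bash
cat > st.py <<'E'
from plan import *
def st():
    o=manip.get_obs(); t,R=now(); l=D.T@(t-P); x=D.T@R.apply([1,0,0]); 
    th=np.arctan2(l[1],l[0])+.5236; ph=np.arctan2(x[1],x[0])
    print("r,h",np.hypot(*l[:2]),l[2],"lever~",th,"clamp~",th-.5236+np.pi/2-ph,"tilt",x[2]); 
    print("F dial",np.round(D.T@o["ft_force"],1),"T",np.round(D.T@o["torque"],2),o["grip_width"],o["grasp_force"],np.round(o["joint_pos"],2),o["clock"])
    return th
E
python3 - <<'E'
from st import *
from workcell import optics
st()
v=[]
for n,(r0,r1,c0,c1),k in(("scene",(190,290,260,370),4.5),("top",(195,275,280,370),4.5)):
    im=optics.camera(n)["color"][r0:r1,c0:c1,::-1]; v.append(cv2.resize(im,None,fx=k,fy=k,interpolation=cv2.INTER_CUBIC))
h=max(a.shape[0] for a in v); v=[cv2.copyMakeBorder(a,0,h-a.shape[0],0,0,cv2.BORDER_CONSTANT) for a in v]
o=np.hstack(v)
if o.shape[1]>800:o=o[:,:800]
cv2.imwrite("pics/m1.png",o);print(o.shape)
E
```

```text
r,h 0.08987220005626648 0.04271751174728591 lever~ 0.4027453017665326 clamp~ 0.17078777681827173 tilt 0.0026409687745084787
F dial [-9.9 -5.4 21.5] T [-1.27  2.75 -0.21] 0.15167330383985667 98.16056728363037 [-0.63 -0.09  0.22  2.25  0.67  0.55 -1.37] 5.7
(450, 800, 3)
```

View pics/m1.png

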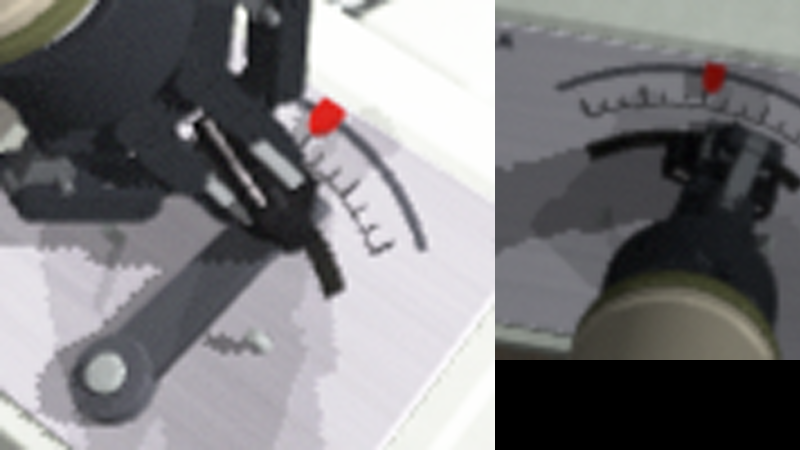

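The picture shows the bar held between the pads, its white line running from (203,120) to (262,205) in the scene crop. The lever is still right of the marker (325,118), and nothing else has been disturbed. I'll work out the lever angle from the white line and the lever edges.

```bash
cat > vis.py <<'E'
from plan import *
c=np.load("cam_scene.npz"); sh=p[12:14]
def back(uv,h):
    """scene pixel -> dial xy on plane z=h"""
    d=c["R"].T@np.linalg.solve(c["mtx"],np.r_[np.array(uv)-sh,1]); o=-c["R"].T@c["t"]
    ol,dl=D.T@(o-P),D.T@d; k=(h-ol[2])/dl[2]; return (ol+k*dl)[:2]
def crop(uv,k=4.5,off=(260,190)): return (np.array(uv,float)+.5)/k-.5+off
ang=lambda v:np.arctan2(v[1],v[0])+.5236
def lever(e1,e2,l1,l2,k=4.5,off=(260,190)):
    a,b=[back(crop(q,k,off),.05) for q in (e1,e2)]; m=(a+b)/2; d=a-b
    print("line len",np.linalg.norm(d),"mid r",np.hypot(*m),"lever",ang(m),"bar",np.arctan2(d[1],d[0]))
    for e in (l1,l2):
        u,v=[back(crop(q,k,off),.0115) for q in e]; d=v-u
        print("edge lever",ang(d),"offset",(u[0]*d[1]-u[1]*d[0])/np.hypot(*d))
E
python3 - <<'E'
from vis import *
print("start:"); lever((302,187),(313,263),((188,305),(290,248)),((215,350),(310,300)),3.2,(225,170))
print("now:"); lever((203,120),(262,205),((118,345),(225,232)),((155,385),(275,258)))
print("hub now",back(crop((105,373)),p[8]))
E
```

```text
start:
line len 0.04316264649302568 mid r 0.09019395602143247 lever -0.0019160610941023615 bar 0.8708927311623038
edge lever 0.026842684586284027 offset -0.015205717278676343
edge lever 0.005851747818643505 offset 0.016734519471601535
now:
line len 0.04581889261714181 mid r 0.08913380760088906 lever 0.3735248558251997 bar 1.2777758974110554
edge lever 0.3891061169396947 offset -0.0074873068732786525
edge lever 0.3910656270264592 offset 0.017147941046450645
hub now [-7.61803102e-05  4.52139039e-04]
```

Emit:
{"op": "jog_arm", "data": {
  "dr": [
    [0,0,-0.55],
    [0,0,-0.55],
    [0,0,-0.55],
    [0,0,0]
  ],
  "translation": [
    [0.135,-0.03,-0.03],
    [0.135,-0.03,-0.03],
    [0.135,-0.03,-0.02],
    [0,0,0]
  ],
  "jaw": [0,0,0,0]
}}

```text
clock: 6.2
position: [0.5456, 0.0821, 0.1665]
ee_rot: [0.782, 0.547, 0.212, 0.211]
ft_force: [2.4, -8.4, -8.5]
grip_width: 0.157
grasp_force: 98.1
```

```bash
python3 - <<'E'
from st import *
from workcell import optics
st()
im=optics.camera("scene")["color"][190:290,260:370,::-1]; a=cv2.resize(im,None,fx=5,fy=5,interpolation=cv2.INTER_CUBIC)
cv2.imwrite("pics/m2.png",a)
E
```

```text
r,h 0.08972278933323471 0.04348906315656184 lever~ 0.4941558329570826 clamp~ 0.1480008349259092 tilt -5.726720437825017e-05
F dial [-1.7 -7.9 -9.1] T [-1.58  0.66 -0.09] 0.1568535045639158 98.07025909423828 [-0.65 -0.08  0.22  2.24  0.68  0.57 -1.28] 6.2
```

View pics/m2.png

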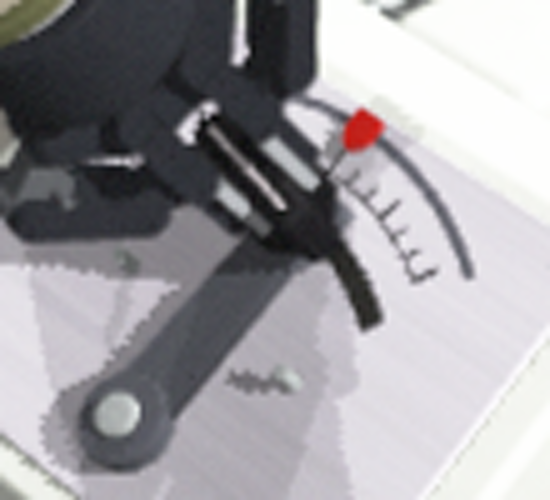

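The line now runs from (208,120) to (282,209), the lever edges are clear, and the pointer is nearing the marker, whose tip is near (350,150).

```bash
python3 - <<'E'
from vis import *
lever((208,120),(282,209),((130,375),(245,238)),((178,412),(290,283)),5)
for q in [(348,150),(345,152),(350,152)]: m=back(crop(q,5),.0055); print("marker",ang(m),np.hypot(*m))
for q in [(327,180),(333,175)]: m=back(crop(q,5),.0085); print("ptr?",ang(m),np.hypot(*m))
E
```

```text
line len 0.04683290582189677 mid r 0.09012222108571047 lever 0.46719502787197 bar 1.348195205131412
edge lever 0.46306399965342343 offset -0.009329860762378971
edge lever 0.4423456463155398 offset 0.015192750087961008
marker 0.5007695690584151 0.1174404680207773
marker 0.5047506508442478 0.11630735676997116
marker 0.49085720930655896 0.1172803953582584
ptr? 0.4720181461115931 0.10488216504183981
ptr? 0.4664994620453912 0.10743749216487296
```

Emit:
{"op": "jog_arm", "data": {
  "dr": [
    [0,0,-0.4],
    [0,0,0.5],
    [0,0,0.8],
    [0,0,0.8],
    [0,0,0.8],
    [0,0,0.8],
    [0,0,0.8],
    [0,0,0.8],
    [0,0,0]
  ],
  "translation": [
    [0.1,-0.02,0.01],
    [0,0.004,0],
    [0,0.006,0],
    [0,0.006,0],
    [0,0.006,0],
    [0,0.006,0],
    [0,0.006,0],
    [0,0.006,0],
    [0,0,0]
  ],
  "jaw": [0,0,0,0,0,0,0,0,0]
}}

```text
clock: 7.15
position: [0.5466, 0.0835, 0.1668]
ee_rot: [0.865, 0.404, 0.245, 0.171]
ft_force: [-2.3, -8.1, -5.2]
grip_width: 0.151
grasp_force: 99.2
```

```bash
python3 - <<'E'
from st import *
from workcell import optics
st()
im=optics.camera("scene")["color"][190:290,260:370,::-1]; a=cv2.resize(im,None,fx=5,fy=5,interpolation=cv2.INTER_CUBIC)
cv2.imwrite("pics/m3.png",a)
E
```

```text
r,h 0.09046756042729075 0.04331587279428786 lever~ 0.5110428847196427 clamp~ 0.5107471748154992 tilt -0.002522869288657109
F dial [-3.7 -8.4 -3.7] T [-1.75  1.08 -0.07] 0.15096708196644618 99.1904890537262 [-0.63 -0.07  0.2   2.23  0.68  0.57 -1.63] 7.15
```

View pics/m3.png

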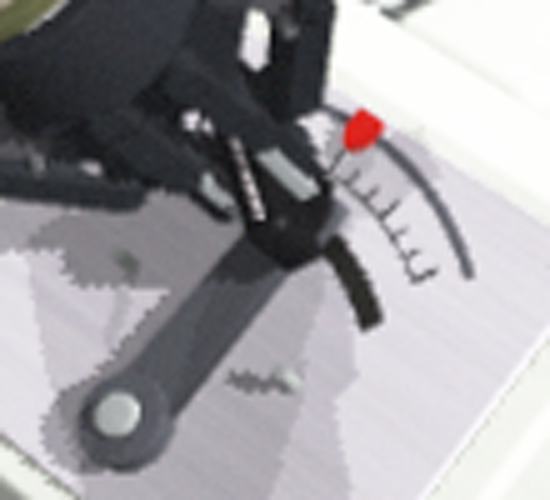

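The pads still hold the bar. The line's right end is at (259,220), and the pointer near (330,180) is just short of the marker tip at (348,150).

```bash
python3 - <<'E'
from vis import *
def mid(q,k=5):
    t,R=now(); x=D.T@R.apply([1,0,0]); e=back(crop(q,k),.05); m=e+.0222*x[:2]; print("lever",ang(m),np.hypot(*m))
mid((259,220))
lever((234,135),(259,220),((130,375),(240,242)),((178,412),(287,272)),5)
# check: same recipe on previous picture
e=back(crop((282,209),5),.05); m=e+.0222*np.array([np.cos(1.348),np.sin(1.348)]); print("prev",ang(m),np.hypot(*m))
# red blob centroid -> marker angle, from initial pictures
for n in("scene","top"):
    im=cv2.cvtColor(np.load(f"cam_{n}.npz")["color"],cv2.COLOR_RGB2HSV)
    mk=cv2.inRange(im,(0,150,90),(8,255,255))|cv2.inRange(im,(172,150,90),(180,255,255)); r=dict(scene=(205,230,320,345),top=(203,222,318,338))[n]
    z=np.zeros_like(mk); z[r[0]:r[1],r[2]:r[3]]=mk[r[0]:r[1],r[2]:r[3]]; ys,xs=np.nonzero(z); cc=np.load(f"cam_{n}.npz")
    d=cc["R"].T@np.linalg.solve(cc["mtx"],np.r_[xs.mean()-p[12+2*(n=="top")],ys.mean()-p[13+2*(n=="top")],1]); o=-cc["R"].T@cc["t"]
    ol,dl=D.T@(o-P),D.T@d; k=(.0065-ol[2])/dl[2]; m=(ol+k*dl)[:2]; print(n,len(xs),"marker centroid",ang(m),np.hypot(*m))
E
```

```text
lever 0.4778996297487966 0.0888729024894091
line len 0.034008666945413414 mid r 0.08723942796300478 lever 0.4211644615892315 bar 1.0082505889387217
edge lever 0.47210844575633243 offset -0.009216921611005312
edge lever 0.5077646363534725 offset 0.01608839057243168
prev 0.45384685707181904 0.08993326622880986
scene 40 marker centroid 0.502485472457098 0.12515134132267694
top 22 marker centroid 0.5027098184160512 0.12589638239594675
```

Emit:
{"op": "jog_arm", "data": {
  "dr": [
    [0,0,0],
    [0,0,0.8],
    [0,0,0.8],
    [0,0,0.8],
    [0,0,0.8],
    [0,0,0.8],
    [0,0,0.8],
    [0,0,0.8],
    [0,0,0.8],
    [0,0,0.8]
  ],
  "translation": [
    [0.063,-0.035,0],
    [0,0.006,0],
    [0,0.006,0],
    [0,0.006,0],
    [0,0.006,0],
    [0,0.006,0],
    [0,0.006,0],
    [0,0.006,0],
    [0,0.006,0],
    [0,0.006,0]
  ],
  "jaw": [0,0,0,0,0,0,0,0,0,0],
  "squeeze": 120
}}

```text
clock: 8.2
position: [0.5471, 0.0841, 0.1674]
ee_rot: [0.938, 0.177, 0.279, 0.105]
ft_force: [-12.5, -10.4, 2.4]
grip_width: 0.152
grasp_force: 121.5
```

```bash
python3 - <<'E'
from st import *
st()
E
```

```text
r,h 0.09118960220737954 0.04353696827565219 lever~ 0.5192567231653421 clamp~ 1.0214470884573452 tilt -0.004643138318368156
F dial [ -7.3 -12.4   8. ] T [-2.65  1.67  0.33] 0.15225672629907522 121.45579934120178 [-0.61 -0.07  0.18  2.23  0.67  0.57 -2.13] 8.2
```

Emit:
{"op": "jog_arm", "data": {
  "dr": [
    [0,0,0.8],
    [0,0,0.8],
    [0,0,0.8],
    [0,0,0.8],
    [0,0,0.8],
    [0,0,0.8],
    [0,0,0.8]
  ],
  "translation": [
    [0,0.006,0],
    [0,0.006,0],
    [0,0.006,0],
    [0,0.006,0],
    [0,0.006,0],
    [0,0.006,0],
    [0,0.006,0]
  ],
  "jaw": [0,0,0,0,0,0,0]
}}

```text
clock: 8.9
position: [0.5471, 0.0834, 0.1677]
ee_rot: [0.954, -0.009, 0.294, 0.049]
ft_force: [-17.4, -8.9, 7.0]
grip_width: 0.153
grasp_force: 122.5
```

```bash
python3 - <<'E'
from st import *
st()
E
```

```text
r,h 0.09140233158098969 0.043754594005860126 lever~ 0.5114838419864995 clamp~ 1.4042128406853431 tilt -0.005041463044452632
F dial [ -8.8 -11.7  14.7] T [-2.79  2.14  0.41] 0.15291073594940893 122.52841830253601 [-0.59 -0.07  0.16  2.23  0.67  0.57 -2.51] 8.9
```

Emit:
{"op": "jog_arm", "data": {
  "dr": [
    [0,0,0.45],
    [0,0,0.45],
    [0,0,0],
    [0,0,0]
  ],
  "translation": [
    [0,0.003,0],
    [0,0.003,0],
    [0,0,0],
    [0,0,0]
  ],
  "jaw": [0,0,0,0]
}}

```text
clock: 9.3
position: [0.547, 0.0833, 0.1677]
ee_rot: [0.954, -0.038, 0.296, 0.04]
ft_force: [-17.1, -9.0, 7.5]
grip_width: 0.147
grasp_force: 122.6
```

```bash
python3 - <<'E'
from st import *
st()
E
```

```text
r,h 0.0913702280981485 0.04377904419960748 lever~ 0.5099178466890338 clamp~ 1.463823361438531 tilt -0.005144831095014457
F dial [ -8.3 -11.8  14.9] T [-2.77  2.15  0.08] 0.14681017420171383 122.636958360672 [-0.58 -0.07  0.15  2.23  0.67  0.57 -2.57] 9.3
```

Emit:
{"op": "jog_arm", "data": {
  "dr": [
    [0,0,0],
    [0,0,0],
    [0,0,0],
    [0,0,0],
    [0,0,0],
    [0,0,0],
    [0,0,0],
    [0,0,0],
    [0,0,0],
    [0,0,0]
  ],
  "translation": [
    [0,0,0],
    [0,0,0],
    [0,0,0],
    [0,0,0],
    [0,0,-0.5],
    [0,0,-0.8],
    [0,0,-1],
    [0,0,-1],
    [0,0,-1],
    [0,0,0]
  ],
  "jaw": [0.2,0.25,0.4,0.6,0.7,0.7,0.7,0.7,0.7,0.7]
}}

```text
clock: 10.3
position: [0.4888, 0.0977, 0.2605]
ee_rot: [0.953, -0.036, 0.3, 0.036]
ft_force: [0.3, -0.3, -0.2]
grip_width: 0.699
grasp_force: 0.0
```

```bash
python3 - <<'E'
from st import *
from workcell import optics
st(); v=[]
c=optics.camera("wrist"); np.savez("cam_w2.npz",**c); im=c["color"][:,:,::-1].copy(); M=c["mtx"]@np.c_[c["R"],c["t"]]
q=pr(M,P+np.array([[.078*np.cos(a),.078*np.sin(a),.02] for a in [-.03]])@D.T)[0]; print(q)
x,y=[int(t) for t in np.clip(q,[130,110],[510,370])]
cv2.imwrite("pics/w2.png",cv2.resize(im[y-110:y+110,x-130:x+130],None,fx=2.7,fy=2.7,interpolation=cv2.INTER_CUBIC)); print(x-130,y-110)
E
```

```text
r,h 0.09561463277872419 0.15410648582762032 lever~ 0.5541496494948013 clamp~ 1.50726641566722 tilt 0.003995085715569391
F dial [ 0.2 -0.2 -0.4] T [0.02 0.6  0.03] 0.6987038752503575 0.0 [-0.63 -0.32  0.08  2.22  0.57  0.83 -2.49] 10.3
[326.81875986 265.0759655 ]
196 155
```

View pics/w2.png

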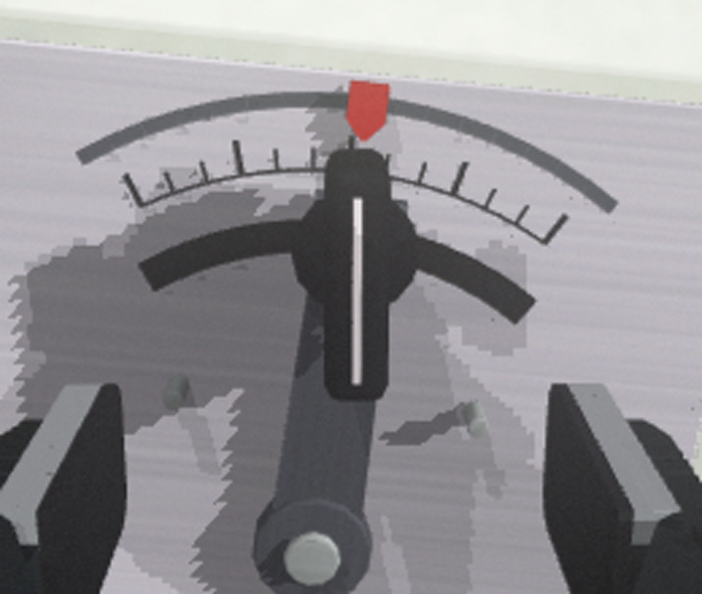

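The wrist crop shows the bar nearly in line with the lever: line (358,197)-(356,384), hub (313,558), marker tip (366,140), middle scale tick (351,140), right end tick (547,242) and left end tick (142,204). Now to measure.

```bash
cat > w2.py <<'E'
from plan import *
from vis import ang
import sys
c=np.load("cam_w2.npz"); o=D.T@(-c["R"].T@c["t"]-P)
C=lambda q:(np.array(q,float)+.5)/2.7-.5+[196,155]
M=c["mtx"]@np.c_[c["R"],c["t"]]
# calibrate image shift+rotation on hub and scale ticks via small camera rotation
pts={"hub":((313,558),(0,0,p[8]))}
Rr=.098
def bp(q,h,w):
    d=D.T@(c["R"].T@Ro.from_rotvec(w[:3]).apply(np.linalg.solve(c["mtx"],np.r_[C(q),1]))); k=(h-o[2])/d[2]; return (o+k*d)[:2]
ticks=[((547,242),0),((142,204),np.pi/3),((351,168),np.pi/6)]
def f(w):
    r=list(bp((313,558),p[8],w)*1e3)
    for q,a in ticks: r.append((ang(bp(q,.0035,w))-a)*95)
    return np.r_[r,w*50]
w=least_squares(f,np.zeros(3)).x
print("w",w,"res",f(w)[:5])
for w_ in (np.zeros(3),w):
    m=bp((366,140),.0055,w_); print("marker tip",ang(m),np.hypot(*m))
    a,b=bp((358,197),.05,w_),bp((356,384),.05,w_); d=a-b; mm=(a+b)/2; print("bar mid",ang(mm),np.hypot(*mm),"clamp",ang(mm)-.5236+np.pi/2-np.arctan2(d[1],d[0]),np.hypot(*d))
    e=bp((285,440),.0115,w_),bp((301,330),.0115,w_); d=e[1]-e[0]; print("L edge",ang(d), (e[0][0]*d[1]-e[0][1]*d[0])/np.hypot(*d))
    e=bp((367,480),.0115,w_),bp((373,410),.0115,w_); d=e[1]-e[0]; print("R edge",ang(d), (e[0][0]*d[1]-e[0][1]*d[0])/np.hypot(*d))
E
python3 w2.py
```

```text
w [0.00251043 0.00498172 0.00131294] res [-0.02417927 -0.01538068  0.03106913  0.02149251  0.01950383]
marker tip 0.5087733673967736 0.11647982398602223
bar mid 0.5054688827606593 0.0891923494089152 clamp 1.4623121322882584 0.04441994051843057
L edge 0.47413549809889266 -0.01369915072080922
R edge 0.5492311492980109 0.012147384781761679
marker tip 0.4975055160389134 0.11733845267027768
bar mid 0.49324905863409735 0.08996286360952808 clamp 1.4501024645629212 0.04435062027423859
L edge 0.47412706360941803 -0.012434289026461879
R edge 0.5490815993382373 0.013455446913980876
```

The lever reads 0.493 against the marker's 0.4975, about 0.5 mm short. The clamp is at about 1.455 and the robot is clear. I'll check for creep, then hand in.

```bash
python3 - <<'E'
from plan import *
from workcell import optics
a=np.load("cam_w2.npz")["color"]
for _ in range(20): b=optics.camera("wrist")["color"]
d=cv2.absdiff(a,b)[180:400,196:456]; print(d.mean(),(d.max(2)>40).sum())
g=lambda i:np.float32(cv2.cvtColor(i[220:310,300:350],cv2.COLOR_RGB2GRAY)); print("bar shift px",cv2.phaseCorrelate(g(a),g(b)))
if (d.max(2)>40).sum()<60: print(manip.hand_in())
E
```

```text
10.439481351981351 5390
bar shift px ((-2.0590091327295035, -2.675328085320764), 0.6707823354932997)
```

```bash
python3 - <<'E'
from plan import *
from workcell import optics
z=np.load("cam_w2.npz")
c=optics.camera("wrist"); print("cam moved mm",1000*np.linalg.norm(c["R"].T@c["t"]-z["R"].T@z["t"]),manip.get_obs()["clock"])
b1=c["color"]
for _ in range(20): b=optics.camera("wrist")["color"]
g=lambda i,r:np.float32(cv2.cvtColor(i[r[0]:r[1],r[2]:r[3]],cv2.COLOR_RGB2GRAY))
bar=(225,310,300,350); scale=(185,215,220,300)
for n,x,y in(("old",z["color"],b1),("recent 1s",b1,b)):
    print(n,[np.round(cv2.phaseCorrelate(g(x,r),g(y,r)),2) if 0 else cv2.phaseCorrelate(g(x,r),g(y,r)) for r in(bar,scale)])
E
```

```text
cam moved mm 3.443967373533821 11.4
old [((-2.251387994712182, -2.411360173308651), 0.6492964244418674), ((-3.3785137748602807, -3.1942949347144527), 0.6523492439587911)]
recent 1s [((-0.017535114008829567, 0.016081636379198017), 1.0169251760906644), ((0.025579462023351596, 0.024949256189735536), 0.9869297806421916)]
```

```bash
python3 - <<'E'
from workcell import optics
import cv2,numpy as np
c=optics.camera("wrist"); np.savez("cam_w2.npz",**c)
cv2.imwrite("pics/w3.png",cv2.resize(c["color"][155:375,196:456,::-1],None,fx=2.7,fy=2.7,interpolation=cv2.INTER_CUBIC))
E
```

```text
(no output)
```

View pics/w3.png

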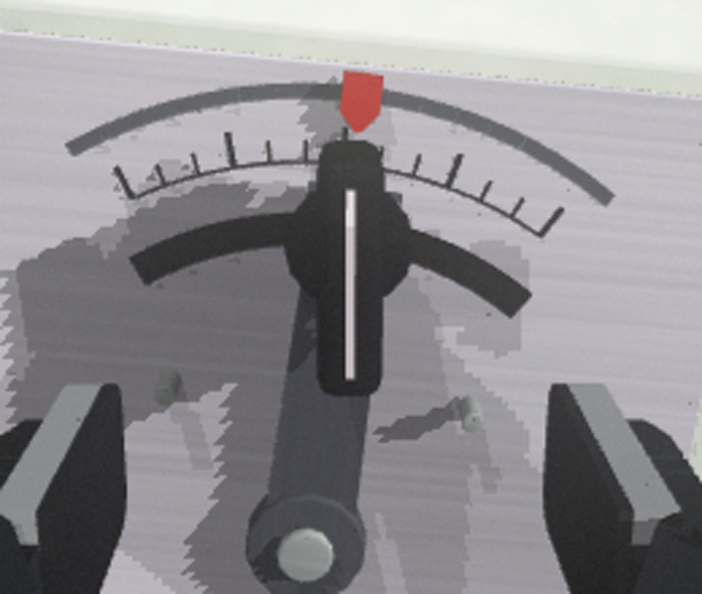

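The settled view shows the same geometry: hub (305,554), marker tip (359,132), line (350,190)-(350,379), end ticks (541,236) and (133,198), and middle tick about (345,160).

```bash
sed -i 's/(313,558)/(305,554)/g;s/(366,140)/(359,132)/;s/(358,197)/(350,190)/;s/(356,384)/(350,379)/;s/(547,242)/(541,236)/;s/(142,204)/(133,198)/;s/(351,168)/(345,160)/' w2.py; python3 w2.py
```

```text
w [ 0.00220507  0.00567982 -0.00053752] res [-0.02386585  0.04995928  0.11131228  0.09868551 -0.19692197]
marker tip 0.510304351460692 0.11639617445029729
bar mid 0.5059196091920467 0.08903269556317031 clamp 1.453734403942197 0.04428155196725088
L edge 0.4747492377747238 -0.01163723323899352
R edge 0.5500627536245927 0.013910147456912115
marker tip 0.49789469901824734 0.11719014071745948
bar mid 0.491686227978404 0.08974907897997877 clamp 1.4374882673363614 0.04422126469826715
L edge 0.47673551661452856 -0.01000746864889352
R edge 0.5519252461207856 0.015582100763218568
```

```bash
python3 -c "
from workcell import manip; print(manip.hand_in())"
```

```text
the job is handed in; nothing more can be done
None
```

I handed the job in with the clamp alone holding the lever: the pointer measures about 0.6 mm from the marker (5 mm allowed), the clamping grip is at about 1.45 rad (allowed 1.4 to 1.74, so only about 0.04 to spare), the robot is clear, and no verdict came back.

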